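# Clamp the bench scraper and hold the cam lever at its peak

## Task

Take the bench scraper out of its drying stand, slide its blade edge down all the way into the slot of the cam clamp block and let go of it. Then swing the sprung cam lever up by the black grip at its end until it stands straight up, its highest lift point, so that the cam clamps the blade, and finish while still holding the lever there, so that I can tighten the screws of the scraper's handle. Leave everything else on the worktop where it is.

Things in the scene. Friction and masses are not known exactly. Their poses are not given: they have to be found in the camera images.
- bench_scraper: Bench scraper, 160 g: flat steel blade 80 mm wide, 64 tall, 3 thick; brown wooden bar handle along its top, 88 long, 20 thick, 28 high, screws in its sides. Starts upright in the drying stand, may lean 0.2 rad. Origin: middle of the blade's lower edge; z up (handle from z = 60 to 88 mm), y along blade and handle, x through the thickness.
- drying_stand: Fixed pale-wood stand, 56 x 114 mm, board 10 mm thick, with two parallel steel wire hoops along its y (tops 46 mm above the worktop, 8 mm gap between them); the blade stands on the board between the hoops. Origin: centre of the underside.
- clamp_block: Fixed cam clamp block, pale wood and steel, 90 (x) x 116 (y) x 46 mm high. In its top a slot along y, 90 mm long, 7 wide, 34 deep (floor 12 mm over the worktop), sloped lips widen its mouth to about 13. Walls: sprung pressure plate at +x, guides and cam drum (top 56 mm high) at -x. The lever sticks out to -x, roughly towards the robot. Origin: on the worktop below the slot's centre, z up.
- slot_mouth (a point): Centre of the slot at the level of the block's top, 46 mm above the worktop.
- slot_floor (a point): Centre of the slot's floor, 12 mm above the worktop: the blade's lower edge rests here when fully home (handle then 72 to 100 mm above the worktop).
- pressure_plate: Steel plate, 86 mm long, forming the +x wall of the slot; a stiff spring lets it give way along the block's +x. The cam drum squeezes the inserted blade against it: about 8 N at the highest point of the cam. Origin coincides with the block's at rest.
- cam_lever (a joint): Lever angle about a level axis along the block's y at block x = -28 mm, y = 0, z = 24 mm. 0: rest, pointing to the block's -x and 0.25 rad above level; grows as it swings up; 1.321: straight up = highest point of the cam; beyond it the lift falls, stop at 1.54. A return spring drives it back to 0 when let go; holding it up takes 3 to 5 N at the grip.
- lever_grip: Black cross grip at the lever's end, 105 mm from its axis: cylinder 20 mm thick, 26 long, along the block's y. Origin: its centre, 50 mm over the worktop with the lever at rest, 129 straight up. Pinch its flat ends from above (fingers closing along the block's y); it turns freely on the lever. The lever's bar is 12 mm wide, 8 thick.
- tomato_tin: Bystander: small tin, 75 mm across, 58 mm high. Origin: centre of underside.
- garlic: Bystander: garlic bulb, about 50 mm. Origin: centre of underside.
- lime: Bystander: lime, 60 x 48 x 48 mm. Origin: centre of underside.
- mug: Bystander: pale mug, 78 x 110 x 97 mm. Origin: centre of underside.
- jam_jar: Bystander: jam jar with yellow lid, 71 mm across, 110 mm high. Origin: centre of underside.
- spice_jar: Bystander: spice jar with dark lid, 41 mm across, 105 mm high. Origin: centre of underside.
- peeler: Bystander: white vegetable peeler lying flat near the front edge, 170 x 25 x 18 mm. Origin: centre of underside.
Mind the look-alikes: they are no part of the job. Of the things that look like the bench_scraper, the larger one is meant.

How it is judged:
By the outcome, as a careful person would: the job done as asked, in the order asked, and still so for the second after the job is handed in, while the arm keeps its last pose, push and grip.
It also fails if it takes over 64 s, if anything falls off the work surface, if the arm or the gripper's body presses on something with over 40 N, if the wrist force passes 120 N, or if a joint passes its speed limit or range.

## Robot

A 6-joint arm with a two-finger parallel gripper is mounted at the origin on a cart in front of the work surface, level with it; the furniture and walls round the work are solid. World frame = base frame: x ahead of the robot, y to its left, z up, the work surface at z = 0. Lengths are in m, angles in rad, forces in N, time in s.
With the tool pointing down it reaches from about 0.4 to 0.925 m from the base axis. Payload 12.5 kg.
Tool frame: the origin (TCP) lies midway between the tips of the shut fingers; the grasp point (between the pads) lies 19 mm behind it (arm.grip_depth is the distance from the TCP to the grasp point, in m); z points along the fingers, y is the line along which they close (so a half turn about z gives the same grasp; the last joint's range is limited). The gripper opens to 95 mm and grips with 3 to 60 N. Pads are 20 mm wide; open, the fingers measure 119 mm over their backs; the gripper's body (75 mm by 180 mm) begins 59 mm behind the grasp point.
Start: joints at [1.084, 0.491, 1.559, -0, 1.092, -0.106], TCP at [0.232, 0.58, 0.183] pointing down, gripper open.
Joint ranges: [-3.1, 3.1], [-0.84, 2.19], [0.05, 2.79], [-1.13, 4.28], [0.06, 2.93], [-2.69, 2.69]. Speed limits (rad/s): [2.22, 2.22, 2.79, 3.14, 3.14, 3.14].

## Interface

Orientations are given as a 3x3 rotation matrix whose columns are the frame's x, y, z axes.
In Python, from cell import arm, eyes, order gives the robot as it stands.
- The arm moves only by the tool move_arm, never from a script. Its argument "commands" is a list of rows, each an object with "delta_pos": the shift along the tool's x, y, z in mm, a list of three; "turn": the turn, a rotation vector about the tool's x, y, z in rad, a list of three. A call has 1 to 5 rows; each row is the pose to reach, as a shift and turn from the pose commanded when the call began, along the tool's axes at that moment; what a row does not reach only later rows make up. A row lasts 1/8 s, in which the tool goes at most 62.5 mm and 10.7 degrees, less where a joint would pass 70% of its speed; a pose out of reach is approached as far as the arm can. A call with a gripper value outside its range is refused whole. "hand" is the opening, from 0 (shut) to 1 (fully open), set as the call begins (left out, the last holds). The fingers move at their own pace and stop on an object; "newtons" is the grip in N (left out, the last holds). Time passes only in rows, so rows that repeat a pose let the fingers close. It gives the time, the measured TCP pose, the force, the opening and the grip force at its end, in the units of the state.
- arm.state(): the state, without advancing time (a new reading comes with each control period).
- eyes.get_image(name): name is "scene" or "top" or "wrist"; returns a dict with "image" (480x640x3 uint8, blue, green, red), "range_z" (480x640 float32, m along the optical axis (not along the pixel's ray), 0 where there is no reading), "intrinsics" (3x3 intrinsics, pixels), "dist" ([k1, k2, p1, p2, k3] as OpenCV has them; the pictures are not rectified), "pose" (4x4, takes a point from camera to world coordinates); the wrist camera has in their place "hand_eye" (4x4, takes a point from camera to tool coordinates, whose origin is the TCP and whose axes are the flange's). Camera axes: x right, y down, z forward; pixel columns grow to the right and rows downward; lengths in m; the calibration is good to about 2 mm. A picture is of the moment at which its call begins: read the wrist's pose just before it.
- order.job_done(): hands the job in; it is judged then, once.
Trained networks look in a picture, given as the dict that the camera call returned (one of the last four; its "shot" number tells which), for a name from the list of things; names that differ only in an ending like _2 or _b are one class to them, and where a whole thing is asked for, a point or a joint stands for the part that bears it (a point fixed in the world has none). Each returns a list of dicts, best first, with "p" (0 to 1); they miss things now and then, are a little off and sometimes report something else, mostly with a low value. They report only what shows in the picture. A call takes as long as a camera call. They do not tell look-alikes from the thing itself.
- eyes.cut_out(picture, thing): "mask" (480x640 bool, what is visible of it).
- eyes.tip_of(picture, thing): "at" ([x, y, z] in m, in world coordinates, good to about 4 mm: a listed point, or the origin of a listed thing).
The state is a dict: "time_s": time; "joints": joint angles; "joint_vel": joint speeds; "tau": joint torques, N m; "position": TCP position; "tcp_rot": TCP orientation; "ft_force": force on the tool from outside, world axes, zero at the start; "moment": the same for the moment, N m; "grip_width": opening from 0.0 (shut) to 1.0 (fully open); "finger_force": force on a finger pad.
Only numpy, scipy, OpenCV 4.12 (cv2) and the standard library are available. Lean on these libraries where they do the work, as an engineer would, in place of code of your own. Each camera call takes 0.05 s, during which the arm holds its last target. There are 200 camera calls.

## Working session

There is one attempt and no reset: what is moved stays moved. The work goes in short steps, Python scripts to look and compute and a tool call to move; the robot and the scene stay as the last step left them, time stands still between calls to the robot, and variables do not carry over. Pictures are saved under pics/ and viewed, at most 10 in all, crops included, and the job is handed in when it is done.

Besides the shell and the picture viewer there is one more tool, called after ">>>" in YAML: its name, and indented under it one key for each argument. move_arm: Moves the arm, as the interface text tells. Its arguments: {"type":"object","properties":{"commands":{"type":"array","items":{"type":"object","properties":{"delta_pos":{"type":"array","items":{"type":"number"}},"turn":{"type":"array","items":{"type":"number"}}}}},"hand":{"type":"number"},"newtons":{"type":"number"}},"required":["commands"]}

```bash
mkdir -p pics; ls
cat > h.py <<'E'
import numpy as np, cv2
from cell import arm, eyes, order
def world(p):
    "HxWx3 world points of a fixed or wrist picture (p['T'] = cam->world)"
    K=p['intrinsics']; z=p['range_z']; h,w=z.shape
    uv=np.stack(np.meshgrid(np.arange(w),np.arange(h)),-1).reshape(-1,1,2).astype(np.float64)
    n=cv2.undistortPoints(uv,np.array(K),np.array(p['dist'])).reshape(h,w,2)
    c=np.dstack([n*z[...,None],z]); T=p['T']
    P=c@T[:3,:3].T+T[:3,3]; P[z<=0]=np.nan; return P
def look(name):
    s=arm.state(); p=eyes.get_image(name)
    if name=='wrist':
        T=np.eye(4);T[:3,:3]=s['tcp_rot'];T[:3,3]=s['position'];p['T']=T@np.array(p['hand_eye'])
    else: p['T']=np.array(p['pose'])
    return p
E
python3 - <<'E'
from h import *
np.set_printoptions(precision=4,suppress=True)
print(arm.state())
for n in ('scene','top'):
    p=look(n); cv2.imwrite(f'pics/{n}0.png',p['image']); W=world(p)
    print(n,p['T'][:3,3])
    for t in ['bench_scraper','drying_stand','clamp_block','slot_mouth','lever_grip','slot_floor']:
        print(t,[(round(d['p'],2),np.round(d['at'],4)) for d in eyes.tip_of(p,t)[:3]])
        if t in('bench_scraper','lever_grip','drying_stand'):
            for d in eyes.cut_out(p,t)[:3]:
                m=d['mask'];v,u=np.nonzero(m);print('  mask',round(d['p'],2),m.sum(),u.min(),u.max(),v.min(),v.max(),np.nanmedian(W[m],0))
E
```

```text
pics
{'time_s': 0.0, 'joints': array([ 1.0844,  0.4915,  1.5595, -0.    ,  1.0917, -0.1056]), 'joint_vel': array([-0.0022,  0.001 , -0.0013,  0.0015,  0.0005,  0.0012]), 'tau': array([  0.0017, -61.2654, -25.8183,   0.0694,   0.0482,  -0.0001]), 'position': array([0.2321, 0.58  , 0.182 ]), 'tcp_rot': array([[-0.9284,  0.3716, -0.0005],
       [ 0.3716,  0.9284, -0.001 ],
       [ 0.0001, -0.0011, -1.    ]]), 'ft_force': array([-0.9031,  0.2748,  0.21  ]), 'moment': array([-0.0151, -0.0274,  0.0146]), 'finger_force': 0.0, 'grip_width': 0.9994617045543047}
scene [ 0.1652 -0.6627  0.5643]
bench_scraper [(0.87, array([0.5358, 0.1175, 0.0067])), (0.73, array([ 0.5396, -0.0113, -0.0003]))]
  mask 0.93 498 277 298 217 272 [0.5289 0.0997 0.0935]
  mask 0.89 863 306 337 272 309 [ 0.5351 -0.0122  0.0334]
drying_stand [(0.57, array([0.5384, 0.1141, 0.0016])), (0.18, array([ 0.5576, -0.1272,  0.0433]))]
  mask 0.87 812 269 307 244 287 [0.5254 0.0948 0.0114]
clamp_block [(0.82, array([ 0.5564, -0.1217, -0.0033]))]
slot_mouth [(0.87, array([ 0.5596, -0.1283,  0.0479])), (0.53, array([ 0.7054, -0.0
[... 357 characters left out ...]
, -0.0023]))]
  mask 0.58 473 287 332 237 253 [0.5344 0.1172 0.0977]
  mask 0.57 207 364 391 236 253 [ 0.5367 -0.0096  0.0588]
drying_stand [(0.8, array([0.5346, 0.1194, 0.    ]))]
  mask 0.75 1117 282 341 228 264 [0.53   0.1161 0.0104]
  mask 0.52 447 281 308 190 211 [0.6234 0.1499 0.0402]
clamp_block [(0.65, array([ 0.5581, -0.1281,  0.0011])), (0.53, array([0.5322, 0.1179, 0.0012]))]
slot_mouth [(0.75, array([ 0.5557, -0.1291,  0.0472]))]
lever_grip [(0.72, array([0.5335, 0.1186, 0.002 ])), (0.53, array([ 0.4254, -0.1281,  0.048 ])), (0.21, array([ 0.74  , -0.1668, -0.0033]))]
  mask 0.52 161 432 447 298 308 [ 0.4263 -0.1278  0.0576]
slot_floor [(0.88, array([ 0.5577, -0.1271,  0.0126]))]
```

View pics/scene0.png

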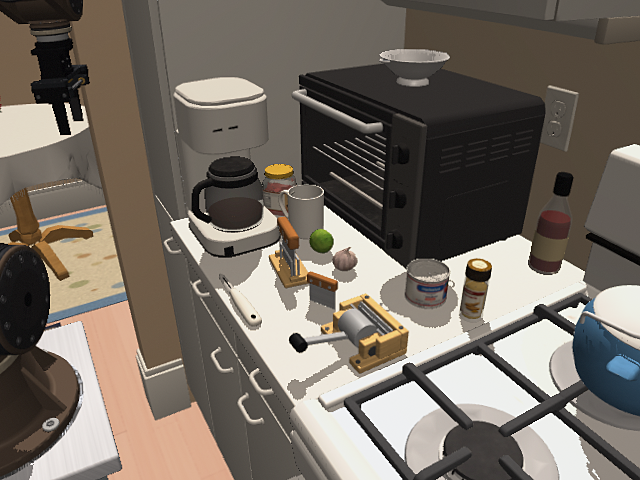

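View pics/top0.png

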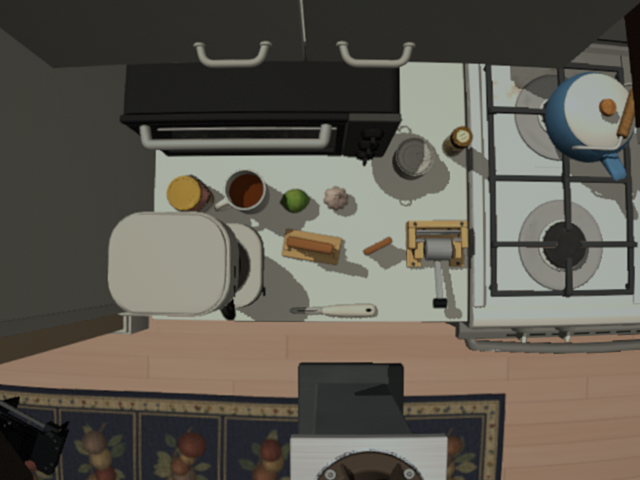

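The candidates are the scraper in the stand (scene 289,235; top 311,243) and a smaller look-alike standing alone (scene 322,290; top 378,245). I choose the larger one in the stand. The lever grip is at scene (298,342) and top (440,302). The next step is a close crop check and the yaw and lean fits.

Run:
```python
from h import *
np.set_printoptions(precision=4,suppress=True)
for n in ('scene','top'):
    p=look(n); W=world(p)
    if n=='scene': cv2.imwrite('pics/crop1.png',cv2.resize(p['image'][200:380,230:430],None,fx=4,fy=3.3))
    X,Y,Z=W[...,0],W[...,1],W[...,2]
    for nm,c,zr in (('handle',(0.535,0.118),(.07,.13)),('stand',(.535,.118),(.006,.014)),('block',(.557,-.128),(.04,.05)),('small',(.537,-.01),(.03,.09)),('grip',(.425,-.128),(.03,.08))):
        r=.075 if nm!='grip' else .025
        m=(abs(X-c[0])<r)&(abs(Y-c[1])<r)&(Z>zr[0])&(Z<zr[1])
        q=W[m]
        if len(q)<10: print(n,nm,len(q));continue
        b=cv2.minAreaRect(q[:,:2].astype(np.float32)*1000)
        print(n,nm,len(q),'rect',np.round(b[0],1),np.round(b[1],1),round(b[2],1),'z95',np.percentile(q[:,2],[2,50,98]))
        if nm=='handle':
            for lo in np.arange(.07,.125,.01):
                k=q[(q[:,2]>=lo)&(q[:,2]<lo+.01)]
                if len(k)>5: 
                    mu=k.mean(0); u,s,v=np.linalg.svd(k[:,:2]-mu[:2],full_matrices=False)
                    print('   ',round(lo,3),len(k),mu,np.degrees(np.arctan2(v[0,0],v[0,1])), k[:,1].min(),k[:,1].max())
```

```text
scene handle 439 rect [532.9 114.9] [87.2 19.2] 79.7 z95 [0.075  0.0957 0.1003]
    0.07 47 [0.5257 0.091  0.0772] -179.19836834197324 0.07385286319701168 0.1519311759599905
    0.08 102 [0.5253 0.0978 0.0851] -176.94485904003693 0.07334840306550594 0.15806948697887446
    0.09 272 [0.531  0.1104 0.097 ] -171.62240233701937 0.0713107951473968 0.15810966685316907
    0.1 18 [0.5364 0.1227 0.1004] -169.04524568932862 0.08586697540737032 0.1555342092894757
scene stand 584 rect [561.2 112. ] [117.2 109.5] 80.4 z95 [0.007  0.0108 0.0135]
scene block 1606 rect [ 534.5 -129.6] [117.6 104.8] 89.3 z95 [0.0402 0.0457 0.0494]
scene small 691 rect [555.9  -9.4] [163.5  82.8] 80.0 z95 [0.0311 0.0473 0.0608]
scene grip 308 rect [ 433.  -131.5] [33.6 27. ] 0.3 z95 [0.0448 0.0547 0.0613]
top handle 515 rect [535.5 120.1] [86.1 21.6] 79.7 z95 [0.089  0.0975 0.1023]
    0.08 14 [0.5283 0.1125 0.0862] 8.421138683446635 0.08233061758304343 0.15247965904818453
    0.09 439 [0.5353 0.1197 0.097 ] -169.15101797202672 0.07687220544048977 0.1617207936427122
    0.1 61 [0.5355 0.1216 0.1013] -172.61286474189552 0.08244441194771915 0.15742327637516448
top stand 892 rect [536.7 114.4] [143.8 144.7] 4.4 z95 [0.0062 0.01   0.0136]
top block 1169 rect [ 534.9 -127.9] [ 99.2 117.2] 0.4 z95 [0.0402 0.0453 0.0496]
top small 479 rect [549.3 -33. ] [104.1  69.8] 89.8 z95 [0.0331 0.0491 0.0622]
top grip 209 rect [ 432.5 -129. ] [32.8 27.7] 0.0 z95 [0.0463 0.0557 0.0619]
```

View pics/crop1.png

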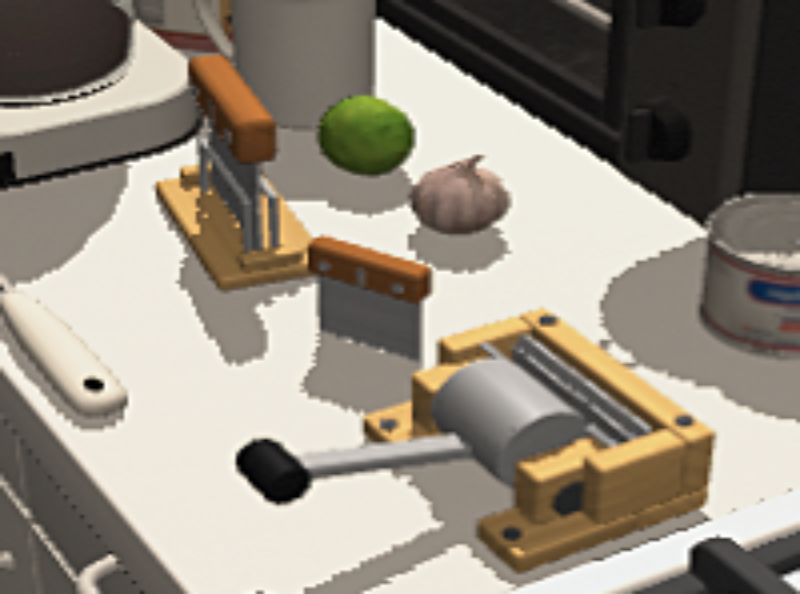

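The crop confirms it: the scraper in the stand is clearly larger, and the small one stands free beside it at crop (370,300). Before the first reach I'll check how much room the coffee maker leaves.

Run:
```python
from h import *
np.set_printoptions(precision=3,suppress=True)
p=look('top');W=world(p);q=W[np.isfinite(W[...,0])]
for y0 in np.arange(.1,.75,.05):
  k=q[(q[:,1]>=y0)&(q[:,1]<y0+.05)&(q[:,0]>.2)&(q[:,0]<.8)]
  row=[]
  for x0 in np.arange(.2,.8,.05):
    a=k[(k[:,0]>=x0)&(k[:,0]<x0+.05)]; row.append(f"{a[:,2].max():.2f}" if len(a) else '  - ')
  print(round(y0,2),row)
p=look('wrist');W=world(p);print(p['hand_eye'])
```

```text
0.1 ['-0.87', '-0.88', '-0.88', '0.01', '0.01', '0.01', '0.10', '0.09', '0.05', '0.28', '0.65', '0.62', '  - ']
0.15 ['-0.87', '-0.87', '-0.88', '0.01', '0.01', '0.01', '0.10', '0.10', '0.05', '0.28', '0.65', '0.31', '  - ']
0.2 ['-0.88', '-0.87', '-0.88', '0.01', '0.32', '0.32', '0.32', '0.32', '0.10', '0.28', '0.65', '0.31', '  - ']
0.25 ['-0.87', '-0.87', '-0.88', '0.13', '0.32', '0.32', '0.32', '0.32', '0.10', '0.28', '0.66', '0.31', '  - ']
0.3 ['-0.88', '-0.87', '-0.88', '0.00', '0.32', '0.32', '0.32', '0.32', '0.12', '0.28', '0.67', '0.31', '  - ']
0.35 ['-0.87', '-0.87', '-0.88', '0.00', '0.32', '0.32', '0.32', '0.32', '0.11', '0.28', '0.68', '0.31', '  - ']
0.4 ['0.52', '-0.88', '-0.88', '0.01', '0.57', '0.57', '0.58', '0.58', '0.59', '0.60', '0.68', '0.46', '  - ']
0.45 ['0.55', '0.52', '-0.88', '-0.11', '0.56', '  - ', '  - ', '  - ', '  - ', '  - ', '  - ', '  - ', '  - ']
0.5 ['0.40', '0.49', '-0.88', '-0.11', '  - ', '  - ', '  - ', '  - ', '  - ', '  - ', '  - ', '  - ', '  - ']
0.55 ['0.37', '0.40', '-0.88', '-0.11', '  - ', '  - ', '  - ', '  - ', '  - ', '  - ', '  - ', '  - ', '  - ']
0.6 ['0.27', '0.31', '-0.88', '  - ', '  - ', '  - ', '  - ', '  - ', '  - ', '  - ', '  - ', '  - ', '  - ']
0.65 ['-0.87', '-0.88', '-0.88', '  - ', '  - ', '  - ', '  - ', '  - ', '  - ', '  - ', '  - ', '  - ', '  - ']
0.7 ['-0.87', '0.08', '0.08', '  - ', '  - ', '  - ', '  - ', '  - ', '  - ', '  - ', '  - ', '  - ', '  - ']
[[ 0.    -0.964 -0.265  0.074]
 [ 1.     0.    -0.001  0.   ]
 [ 0.001 -0.265  0.964 -0.202]
 [ 0.     0.     0.     1.   ]]
```

```bash
cat >> h.py <<'E'
from scipy.spatial.transform import Rotation as Ro
def plan(wps):
    "wps: [x,y,z,angle of tool y (deg)], tool straight down -> rows from present pose"
    s=arm.state(); R=np.array(s['tcp_rot']); P=np.array(s['position'])
    print('t',round(s['time_s'],2),'P',P.round(4),'yang',round(np.degrees(np.arctan2(R[1,1],R[0,1])),2),'q',np.round(s['joints'],2),'F',np.round(s['ft_force'],1),'w',round(s['grip_width']*95,1),round(s['finger_force'],1))
    for x,y,z,a in wps:
        a=np.radians(a); Y=np.array([np.cos(a),np.sin(a),0]); Z=np.array([0,0,-1.]); G=np.c_[np.cross(Y,Z),Y,Z]
        print([x,y,z],'d',(R.T@(np.array([x,y,z])-P)*1000).round(1),'turn',Ro.from_matrix(R.T@G).as_rotvec().round(4))
E
python3 - <<'E'
from h import *
plan([[.25,.36,.42,68.2],[.25,.36,.42,30],[.42,.1,.42,-10.3]])
p=look('top');W=world(p);q=W[np.isfinite(W[...,0])]
k=q[(q[:,2]>.05)&(q[:,0]>.4)&(q[:,0]<.6)&(q[:,1]>.165)&(q[:,1]<.4)]
for a in np.arange(.05,.35,.05):
  j=k[(k[:,2]>a)&(k[:,2]<a+.05)]
  if len(j): print(round(a,2),len(j),j.min(0),j.max(0))
E
```

```text
t 1.2 P [0.2323 0.5803 0.1826] yang 68.18 q [ 1.08  0.49  1.56  0.    1.09 -0.11] F [-0.  -0.2 -0.1] w 95.3 0.0
[0.25, 0.36, 0.42] d [ -98.3 -197.9 -237.5] turn [ 0.0001  0.     -0.0003]
[0.25, 0.36, 0.42] d [ -98.3 -197.9 -237.5] turn [ 1.000e-04 -0.000e+00  6.664e-01]
[0.42, 0.1, 0.42] d [-352.8 -376.1 -237.5] turn [ 1.0000e-04 -1.0000e-04  1.3697e+00]
0.05 243 [0.4084033  0.22953117 0.05137253] [0.59997519 0.37508036 0.09988105]
0.1 477 [0.40020042 0.23036062 0.10013745] [0.59991462 0.36693109 0.14994446]
0.15 72 [0.40893725 0.24068835 0.15006418] [0.50853717 0.27396921 0.15925615]
0.2 223 [0.4252031  0.23225216 0.21800241] [0.56627203 0.26070679 0.24923622]
0.25 436 [0.42168289 0.23044582 0.25025518] [0.57412679 0.35401632 0.29995051]
0.3 10894 [0.41812704 0.23217712 0.30010659] [0.57409518 0.39997337 0.32246939]
```

>>> move_arm:
  commands:
    - {"delta_pos": [0, 0, -62], "turn": [0, 0, 0]}
    - {"delta_pos": [-20, -40, -110], "turn": [0, 0, 0]}
    - {"delta_pos": [-45, -85, -150], "turn": [0, 0, 0]}
    - {"delta_pos": [-70, -130, -190], "turn": [0, 0, 0.15]}
    - {"delta_pos": [-98, -198, -237], "turn": [0, 0, 0.3]}
  hand: 1
  newtons: 25

```text
time_s: 1.88
position: [0.2491, 0.3862, 0.4028]
tcp_rot: [[-0.774, 0.633, 0.001], [0.633, 0.774, 0.001], [-0.0, 0.001, -1.0]]
ft_force: [0.9, -0.2, 0.6]
grip_width: 0.998
finger_force: 0.0
```

Run:
```python
from h import *
plan([[.25,.36,.42,50],[.42,.1,.35,-10.3],[.45,.095,.27,-10.3]])
```

```text
t 1.88 P [0.2491 0.3862 0.4028] yang 50.72 q [ 0.85  0.08  1.57 -0.    1.49 -0.03] F [ 0.9 -0.2  0.6] w 94.8 0.0
[0.25, 0.36, 0.42] d [-17.3 -19.7 -17.2] turn [0.0009 0.0001 0.0125]
[0.42, 0.1, 0.35] d [-313.5 -113.4   52.7] turn [ 8.000e-04 -3.000e-04  1.065e+00]
[0.45, 0.095, 0.27] d [-339.9  -98.4  132.7] turn [ 8.000e-04 -3.000e-04  1.065e+00]
```

>>> move_arm:
  commands:
    - {"delta_pos": [-55, -18, 0], "turn": [0, 0, 0.18]}
    - {"delta_pos": [-110, -36, 0], "turn": [0, 0, 0.36]}
    - {"delta_pos": [-165, -54, 20], "turn": [0, 0, 0.54]}
    - {"delta_pos": [-220, -72, 40], "turn": [0, 0, 0.72]}
    - {"delta_pos": [-275, -90, 60], "turn": [0, 0, 0.9]}

```text
time_s: 2.5
position: [0.4068, 0.143, 0.3412]
tcp_rot: [[0.016, 1.0, 0.001], [1.0, -0.016, 0.0], [0.0, 0.001, -1.0]]
ft_force: [0.8, 0.8, 0.4]
grip_width: 1.0
finger_force: 0.0
```

>>> move_arm:
  commands:
    - {"delta_pos": [0, 0, 0], "turn": [0, 0, 0.165]}
    - {"delta_pos": [0, 0, 0], "turn": [0, 0, 0.165]}
    - {"delta_pos": [0, 0, 0], "turn": [0, 0, 0.165]}

```text
time_s: 2.88
position: [0.406, 0.1452, 0.3417]
tcp_rot: [[0.17, 0.986, 0.001], [0.986, -0.17, 0.0], [0.0, 0.001, -1.0]]
ft_force: [-0.7, 0.8, 0.9]
grip_width: 1.0
finger_force: 0.0
```

Run:
```python
from h import *
plan([[.535,.06,.24,-10.3]])
p=look('wrist');cv2.imwrite('pics/w1.png',p['image'])
```

```text
t 2.88 P [0.406  0.1452 0.3417] yang -9.77 q [0.19 0.06 1.74 0.   1.34 0.36] F [-0.7  0.8  0.9] w 95.0 0.0
[0.535, 0.06, 0.24] d [-62.1 141.6 101.8] turn [ 0.0005 -0.0003  0.0093]
```

View pics/w1.png

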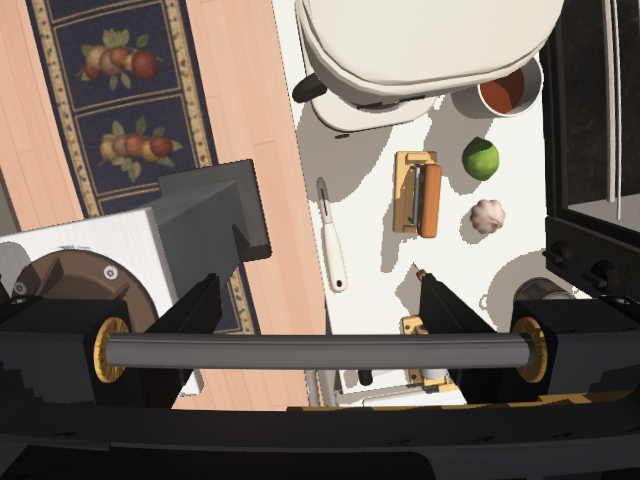

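The wrist view shows the scraper at (430,200) with clear space around it, and the coffee maker above it at (440,40). Next I'll fit the handle and stand from here and from the top camera.

```bash
cat >> h.py <<'E'
def handle(p,c,r=.07,zr=(.075,.13),show=True):
    W=world(p); X,Y,Z=W[...,0],W[...,1],W[...,2]
    q=W[(np.hypot(X-c[0],Y-c[1])<r)&(Z>zr[0])&(Z<zr[1])]
    z=np.percentile(q[:,2],97); t=q[q[:,2]>z-.006]
    b=cv2.minAreaRect(t[:,:2].astype(np.float32)*1000)
    A=np.c_[t[:,:2]-t[:,:2].mean(0),np.ones(len(t))]; f=np.linalg.lstsq(A,t[:,2],rcond=None)[0]
    print('handle n',len(t),'rect',np.round(b[0],1),np.round(b[1],1),round(b[2],2),'ztop',round(z,4),'slope xy',f[:2].round(3),'mean',t.mean(0).round(4))
E
python3 - <<'E'
from h import *
p=look('wrist');handle(p,(.535,.118));W=world(p)
X,Y,Z=W[...,0],W[...,1],W[...,2]
q=W[(abs(X-.535)<.05)&(abs(Y-.118)<.066)&(Z>.0075)&(Z<.0125)]
b=cv2.minAreaRect(q[:,:2].astype(np.float32)*1000);print('stand',b)
q=W[(abs(X-.535)<.03)&(abs(Y-.118)<.06)&(Z>.03)&(Z<.05)]
b=cv2.minAreaRect(q[:,:2].astype(np.float32)*1000);print('hoops',b,len(q))
for t in('bench_scraper','drying_stand'):
    print(t,[(round(d['p'],2),np.round(d['at'],4)) for d in eyes.tip_of(p,t)[:3]])
p=look('top');handle(p,(.535,.118))
E
```

```text
handle n 1168 rect [535.3 120.4] [85.5 20.4] 80.15 ztop 0.099 slope xy [ 0.06  -0.013] mean [0.5345 0.121  0.097 ]
stand ((535.1428833007812, 118.43014526367188), (113.51856231689453, 55.69896697998047), 80.6126937866211)
hoops ((530.5413208007812, 120.87489318847656), (79.16028594970703, 9.5484037399292), 77.88528442382812) 315
bench_scraper [(0.67, array([ 0.5352, -0.0082, -0.0017])), (0.61, array([0.5365, 0.1211, 0.0058]))]
drying_stand [(0.85, array([ 0.5325,  0.115 , -0.0036])), (0.47, array([0.5346, 0.1179, 0.0096]))]
handle n 421 rect [535.3 120. ] [84.9 19.7] 79.79 ztop 0.1011 slope xy [-0.022  0.003] mean [0.5354 0.1199 0.0981]
```

Run:
```python
from h import *
plan([[.534,.112,.15,-9.9],[.534,.112,.065,-9.9]])
```

```text
t 3.12 P [0.406  0.1452 0.3416] yang -9.9 q [0.19 0.06 1.74 0.   1.34 0.36] F [-0.7  0.2 -0.2] w 95.1 0.0
[0.534, 0.112, 0.15] d [-10.7 131.8 191.6] turn [ 0.0003 -0.0002 -0.0001]
[0.534, 0.112, 0.065] d [-10.7 131.7 276.6] turn [ 0.0003 -0.0002 -0.0001]
```

>>> move_arm:
  commands:
    - {"delta_pos": [-3, 50, 30]}
    - {"delta_pos": [-6, 100, 60]}
    - {"delta_pos": [-11, 132, 105]}
    - {"delta_pos": [-11, 132, 150]}
    - {"delta_pos": [-11, 132, 190]}

```text
$.commands[0]: bad value
```

Run:
```python
from h import *
plan([[.534,.112,.065,-9.9]])
```

```text
t 3.12 P [0.406  0.1452 0.3416] yang -9.9 q [0.19 0.06 1.74 0.   1.34 0.36] F [-0.7  0.2 -0.2] w 95.1 0.0
[0.534, 0.112, 0.065] d [-10.7 131.7 276.6] turn [ 0.0003 -0.0002 -0.0001]
```

Turn must be given in every row.

>>> move_arm:
  commands:
    - {"delta_pos": [-3, 50, 30], "turn": [0, 0, 0]}
    - {"delta_pos": [-6, 100, 60], "turn": [0, 0, 0]}
    - {"delta_pos": [-11, 132, 105], "turn": [0, 0, 0]}
    - {"delta_pos": [-11, 132, 150], "turn": [0, 0, 0]}
    - {"delta_pos": [-11, 132, 190], "turn": [0, 0, 0]}

```text
time_s: 3.75
position: [0.5342, 0.111, 0.1496]
tcp_rot: [[0.173, 0.985, -0.001], [0.985, -0.173, 0.0], [-0.0, -0.001, -1.0]]
ft_force: [0.9, 0.4, 0.1]
grip_width: 0.997
finger_force: 0.0
```

>>> move_arm:
  commands:
    - {"delta_pos": [0, 0, 0], "turn": [0, 0, 0]}
    - {"delta_pos": [0, 0, 0], "turn": [0, 0, 0]}

```text
time_s: 4.0
position: [0.535, 0.1112, 0.1529]
tcp_rot: [[0.174, 0.985, 0.002], [0.985, -0.174, 0.0], [0.001, 0.002, -1.0]]
ft_force: [1.0, -0.6, -0.6]
grip_width: 1.002
finger_force: 0.0
```

Run:
```python
from h import *
plan([[.534,.112,.065,-9.9]])
```

```text
t 4.0 P [0.535  0.1112 0.1529] yang -9.99 q [0.08 0.41 1.79 0.   0.94 0.26] F [ 1.  -0.6 -0.6] w 95.2 0.0
[0.534, 0.112, 0.065] d [ 0.5 -1.2 87.9] turn [ 0.0017 -0.0005 -0.0016]
```

>>> move_arm:
  commands:
    - {"delta_pos": [0, -1, 40], "turn": [0, 0, 0]}
    - {"delta_pos": [0, -1, 70], "turn": [0, 0, 0]}
    - {"delta_pos": [0, -1, 87], "turn": [0, 0, 0]}
    - {"delta_pos": [0, -1, 87], "turn": [0, 0, 0]}

```text
time_s: 4.5
position: [0.5338, 0.1113, 0.0653]
tcp_rot: [[0.174, 0.985, 0.001], [0.985, -0.174, 0.0], [0.0, 0.001, -1.0]]
ft_force: [0.5, -0.2, 0.9]
grip_width: 1.001
finger_force: 0.0
```

>>> move_arm:
  commands:
    - {"delta_pos": [0, 0, 0], "turn": [0, 0, 0]}
    - {"delta_pos": [0, 0, 0], "turn": [0, 0, 0]}
    - {"delta_pos": [0, 0, 0], "turn": [0, 0, 0]}
    - {"delta_pos": [0, 0, 0], "turn": [0, 0, 0]}
    - {"delta_pos": [0, 0, 0], "turn": [0, 0, 0]}
  hand: 0.1
  newtons: 25

```text
time_s: 5.12
position: [0.5333, 0.1111, 0.0645]
tcp_rot: [[0.174, 0.985, 0.0], [0.985, -0.174, 0.0], [0.0, 0.0, -1.0]]
ft_force: [0.4, 1.5, 0.2]
grip_width: 0.527
finger_force: 0.0
```

>>> move_arm:
  commands:
    - {"delta_pos": [0, 0, 0], "turn": [0, 0, 0]}
    - {"delta_pos": [0, 0, 0], "turn": [0, 0, 0]}
    - {"delta_pos": [0, 0, 0], "turn": [0, 0, 0]}
    - {"delta_pos": [0, 0, 0], "turn": [0, 0, 0]}
    - {"delta_pos": [0, 0, 0], "turn": [0, 0, 0]}

```text
time_s: 5.75
position: [0.5332, 0.1111, 0.0644]
tcp_rot: [[0.174, 0.985, -0.0], [0.985, -0.174, 0.0], [0.0, -0.0, -1.0]]
ft_force: [0.4, -0.4, 0.1]
grip_width: 0.201
finger_force: 25.0
```

>>> move_arm:
  commands:
    - {"delta_pos": [0, 0, 0], "turn": [0, 0, 0]}
    - {"delta_pos": [0, 0, -5], "turn": [0, 0, 0]}
    - {"delta_pos": [0, 0, -15], "turn": [0, 0, 0]}
    - {"delta_pos": [0, 0, -30], "turn": [0, 0, 0]}
    - {"delta_pos": [0, 0, -50], "turn": [0, 0, 0]}

```text
time_s: 6.38
position: [0.5332, 0.1111, 0.1157]
tcp_rot: [[0.174, 0.985, 0.0], [0.985, -0.174, 0.0], [0.0, 0.0, -1.0]]
ft_force: [0.5, -0.0, -2.3]
grip_width: 0.201
finger_force: 25.0
```

Run:
```python
from h import *
plan([[.534,.10,.19,-9.9],[.557,-.13,.19,0]])
p=look('scene');cv2.imwrite('pics/s2.png',cv2.resize(p['image'][120:380,200:440],None,fx=3,fy=2.3))
```

```text
t 6.38 P [0.5332 0.1111 0.1157] yang -10.03 q [0.08 0.46 1.83 0.   0.85 0.26] F [ 0.5 -0.  -2.3] w 19.1 25.0
[0.534, 0.1, 0.19] d [-10.8   2.7 -74.3] turn [ 0.     -0.0001 -0.0022]
[0.557, -0.13, 0.19] d [-233.3   65.4  -74.4] turn [ 0.00e+00 -1.00e-04 -1.75e-01]
```

View pics/s2.png

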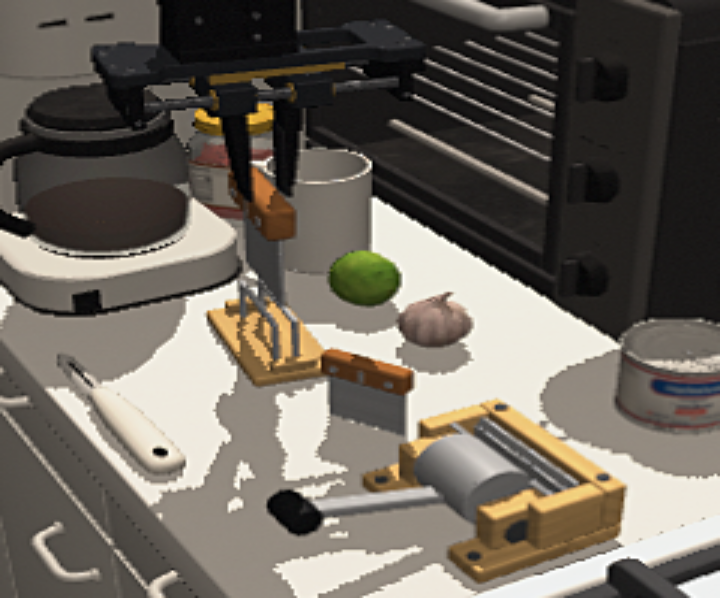

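>>> move_arm:
  commands:
    - {"delta_pos": [0, 0, -50], "turn": [0, 0, 0]}
    - {"delta_pos": [-30, 8, -75], "turn": [0, 0, -0.03]}
    - {"delta_pos": [-85, 24, -75], "turn": [0, 0, -0.09]}
    - {"delta_pos": [-140, 40, -75], "turn": [0, 0, -0.15]}
    - {"delta_pos": [-195, 54, -75], "turn": [0, 0, -0.175]}

```text
time_s: 7.05
position: [0.5525, -0.092, 0.1901]
tcp_rot: [[-0.002, 1.0, 0.001], [1.0, 0.002, -0.0], [-0.0, 0.001, -1.0]]
ft_force: [0.5, -0.7, -1.8]
grip_width: 0.2
finger_force: 25.0
```

Run:
```python
from h import *
plan([[.557,-.1375,.19,0]])
p=look('wrist');cv2.imwrite('pics/w2.png',p['image']);W=world(p)
X,Y,Z=W[...,0],W[...,1],W[...,2]
for t in ('slot_mouth','slot_floor','clamp_block','lever_grip'):
    print(t,[(round(d['p'],2),np.round(d['at'],4)) for d in eyes.tip_of(p,t)[:2]])
def block(W):
  X,Y,Z=W[...,0],W[...,1],W[...,2]
  q=W[(X>.56)&(X<.61)&(abs(Y+.128)<.07)&(Z>.042)&(Z<.05)]
  print('blk+x part',len(q),cv2.minAreaRect(q[:,:2].astype(np.float32)*1000) if len(q)>5 else '')
block(W)
p=look('top');block(world(p))
for t in ('slot_mouth','slot_floor'):print(t,[(round(d['p'],2),np.round(d['at'],4)) for d in eyes.tip_of(p,t)[:2]])
p=look('scene');block(world(p))
for t in ('slot_mouth','slot_floor'):print(t,[(round(d['p'],2),np.round(d['at'],4)) for d in eyes.tip_of(p,t)[:2]])
```

```text
t 7.05 P [ 0.5525 -0.092   0.1901] yang 0.09 q [-0.28  0.39  1.71  0.    1.04 -0.28] F [ 0.5 -0.7 -1.8] w 19.0 25.0
[0.557, -0.1375, 0.19] d [-45.5   4.4   0.1] turn [0.001  0.0001 0.0016]
slot_mouth [(0.16, array([ 0.6319,  0.0702, -0.0019]))]
slot_floor []
clamp_block []
lever_grip [(0.66, array([ 0.4224, -0.129 ,  0.0556]))]
blk+x part 1127 ((580.6815795898438, -111.07589721679688), (82.98445129394531, 13.332810401916504), 89.92298889160156)
blk+x part 46 ((580.9384155273438, -79.81877136230469), (6.262533187866211, 21.461820602416992), 0.6866751909255981)
slot_mouth [(0.53, array([ 0.5514, -0.0809,  0.1373]))]
slot_floor []
blk+x part 721 ((573.3717041015625, -129.74569702148438), (26.600854873657227, 117.26750183105469), 0.28938257694244385)
slot_mouth [(0.58, array([ 0.5559, -0.1268,  0.0466]))]
slot_floor [(0.79, array([ 0.5572, -0.1273,  0.0107]))]
```

View pics/w2.png

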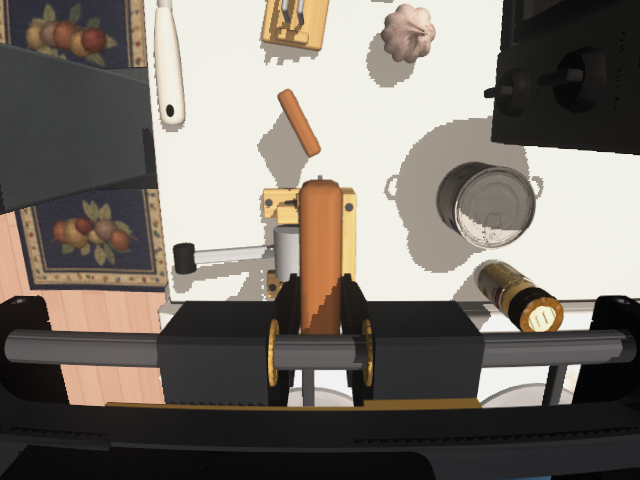

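The scraper hides the slot in the wrist view: handle at (320,250), block behind it, grip at (184,258). I'll profile the slot from the scene camera and, in the same picture, compare it with the held handle to cancel calibration bias.

Run:
```python
from h import *
p=look('scene');W=world(p);X,Y,Z=W[...,0],W[...,1],W[...,2]
for y0 in(-.165,-.15,-.135,-.12,-.105,-.09):
  q=W[(abs(Y-y0)<.0075)&(X>.53)&(X<.60)&(Z<.075)&(Z>.005)]
  print(y0,[(f"{x0*1000:.1f}",*np.round(1000*np.percentile(q[(q[:,0]>=x0)&(q[:,0]<x0+.003),2],[0,100]),0)) for x0 in np.arange(.536,.592,.003) if ((q[:,0]>=x0)&(q[:,0]<x0+.003)).any()])
s=arm.state();print(s['position'])
q=W[(abs(X-.553)<.04)&(abs(Y+.082)<.06)&(Z>.19)&(Z<.232)]
handle(p,(.553,-.083),zr=(.19,.228))
b=W[(abs(X-.553)<.03)&(abs(Y+.082)<.05)&(Z>.14)&(Z<.19)]
print('blade',len(b),b.mean(0),np.percentile(b,[2,98],axis=0)); 
for d in eyes.cut_out(p,'bench_scraper')[:2]:
  m=d['mask'];print(d['p'],np.nanmin(W[m],0),np.nanmax(W[m],0))
print([(round(d['p'],2),np.round(d['at'],4)) for d in eyes.tip_of(p,'bench_scraper')])
p=look('wrist');handle(p,(.553,-.083),zr=(.19,.228))
q=world(p).reshape(-1,3);q=q[(abs(q[:,0]-.42)<.03)&(abs(q[:,1]+.128)<.03)&(q[:,2]>.03)&(q[:,2]<.08)];print('grip wrist',np.percentile(q,[2,50,98],axis=0),len(q))
p=look('scene');q=W.reshape(-1,3);q=q[(abs(q[:,0]-.42)<.03)&(abs(q[:,1]+.128)<.03)&(q[:,2]>.03)&(q[:,2]<.08)];print('grip scene',np.percentile(q,[2,50,98],axis=0),len(q))
```

```text
-0.165 [('536.0', np.float64(40.0), np.float64(43.0)), ('539.0', np.float64(40.0), np.float64(43.0)), ('542.0', np.float64(39.0), np.float64(43.0)), ('545.0', np.float64(40.0), np.float64(48.0)), ('548.0', np.float64(41.0), np.float64(48.0)), ('557.0', np.float64(39.0), np.float64(39.0)), ('560.0', np.float64(33.0), np.float64(46.0)), ('563.0', np.float64(41.0), np.float64(49.0)), ('566.0', np.float64(45.0), np.float64(48.0)), ('569.0', np.float64(44.0), np.float64(47.0)), ('572.0', np.float64(37.0), np.float64(49.0)), ('575.0', np.float64(46.0), np.float64(49.0)), ('578.0', np.float64(45.0), np.float64(50.0)), ('581.0', np.float64(46.0), np.float64(50.0)), ('584.0', np.float64(44.0), np.float64(48.0)), ('587.0', np.float64(46.0), np.float64(46.0))]
-0.15 [('536.0', np.float64(35.0), np.float64(56.0)), ('539.0', np.float64(36.0), np.float64(54.0)), ('542.0', np.float64(35.0), np.float64(54.0)), ('545.0', np.float64(33.0), np.float64(50.0)), ('548.0', np.float64(34.0), np.float64(47.0)), ('551.0', np.float64(36.0), np.float64(36.0)), ('557.0', np.float64(33.0), np.float64(33.0)), ('56
[... 3276 characters left out ...]
ope xy [0.039 0.002] mean [ 0.5508 -0.0939  0.2238]
blade 875 [ 0.55154367 -0.0850306   0.16536093] [[ 0.54994536 -0.12190043  0.141065  ]
 [ 0.55349347 -0.04387658  0.18899519]]
[(0.71, array([ 5.368e-01, -1.050e-02, -1.000e-04])), (0.57, array([ 0.5539, -0.0853,  0.1334])), (0.2, array([0.5351, 0.1177, 0.0017]))]
handle n 6349 rect [553.4 -74.1] [27.9 74.3] 1.02 ztop 0.2238 slope xy [-0.    -0.014] mean [ 0.5535 -0.0719  0.222 ]
grip wrist [[ 0.41853145 -0.14146236  0.04463667]
 [ 0.43196825 -0.12776858  0.05573901]
 [ 0.4488356  -0.116566    0.06003488]] 873
grip scene [[ 0.41675003 -0.14395803  0.04395292]
 [ 0.42577099 -0.13528905  0.05483119]
 [ 0.44867387 -0.11953781  0.06095103]] 304
```

Run:
```python
from h import *
plan([[.5568,-.1367,.115,0]])
```

```text
t 7.85 P [ 0.5525 -0.0901  0.1894] yang 0.02 q [-0.28  0.39  1.71  0.    1.04 -0.28] F [ 1.2 -0.  -2.2] w 18.9 25.0
[0.5568, -0.1367, 0.115] d [-46.6   4.3  74.4] turn [ 0.0001 -0.0001  0.0003]
```

>>> move_arm:
  commands:
    - {"delta_pos": [-25, 2, 0], "turn": [0, 0, 0]}
    - {"delta_pos": [-46.5, 4.3, 0], "turn": [0, 0, 0]}
    - {"delta_pos": [-46.5, 4.3, 35], "turn": [0, 0, 0]}
    - {"delta_pos": [-46.5, 4.3, 65], "turn": [0, 0, 0]}
    - {"delta_pos": [-46.5, 4.3, 74], "turn": [0, 0, 0]}

```text
time_s: 8.48
position: [0.5562, -0.1371, 0.1139]
tcp_rot: [[0.001, 1.0, -0.002], [1.0, -0.001, 0.001], [0.001, -0.002, -1.0]]
ft_force: [-0.1, 0.2, -1.5]
grip_width: 0.199
finger_force: 25.0
```

>>> move_arm:
  commands:
    - {"delta_pos": [0, 0, 0], "turn": [0, 0, 0]}
    - {"delta_pos": [0, 0, 0], "turn": [0, 0, 0]}

```text
time_s: 8.72
position: [0.5574, -0.137, 0.1165]
tcp_rot: [[-0.0, 1.0, 0.002], [1.0, 0.0, -0.0], [-0.0, 0.002, -1.0]]
ft_force: [0.4, -0.2, -1.6]
grip_width: 0.199
finger_force: 25.0
```

Run:
```python
from h import *
plan([[.5568,-.1367,.067,0]])
p=look('scene');W=world(p);X,Y,Z=W[...,0],W[...,1],W[...,2]
b=W[(abs(X-.557)<.015)&(abs(Y+.128)<.06)&(Z>.068)&(Z<.11)]
print('blade',len(b),b.mean(0),np.percentile(b,[2,98],axis=0)); 
for y0 in(-.165,-.11): print(y0,np.polyfit(b[:,1],b[:,0],1)); break
print('tilt dx/dz',np.polyfit(b[:,2],b[:,0],1)[0])
cv2.imwrite('pics/s3.png',cv2.resize(p['image'][230:390,270:430],None,fx=4.5,fy=3.7))
```

```text
t 8.72 P [ 0.5574 -0.137   0.1165] yang 0.0 q [-0.36  0.49  1.76  0.    0.89 -0.36] F [ 0.4 -0.2 -1.6] w 18.9 25.0
[0.5568, -0.1367, 0.067] d [ 0.3 -0.6 49.5] turn [0.0016 0.0005 0.    ]
blade 728 [ 0.55661951 -0.1332063   0.0892123 ] [[ 0.55516746 -0.16982813  0.06911768]
 [ 0.55827433 -0.09196121  0.10942287]]
-0.165 [-0.00194461  0.55636047]
tilt dx/dz 0.0037735480954279514
```

View pics/s3.png

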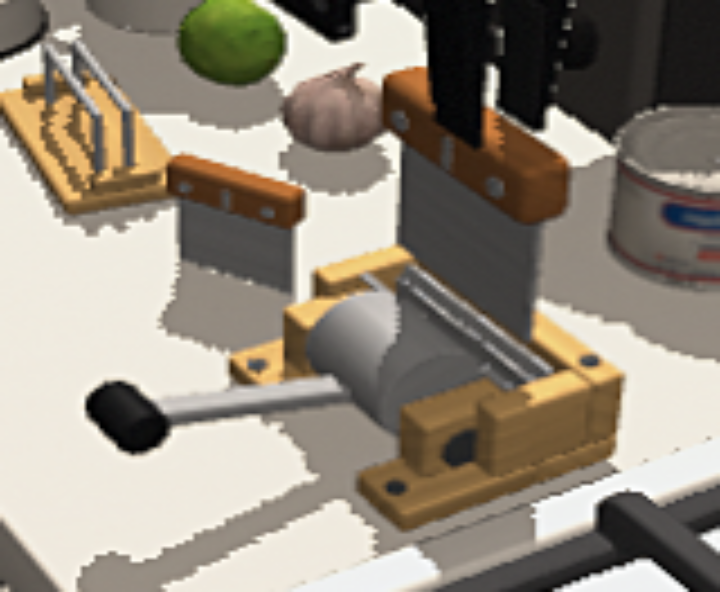

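The blade hangs square over the slot (crop (470,310)) and is aligned in y. I'll insert it now.

>>> move_arm:
  commands:
    - {"delta_pos": [0, -0.6, 10], "turn": [0, 0, 0]}
    - {"delta_pos": [0, -0.6, 18], "turn": [0, 0, 0]}
    - {"delta_pos": [0, -0.6, 25], "turn": [0, 0, 0]}
    - {"delta_pos": [0, -0.6, 31], "turn": [0, 0, 0]}
    - {"delta_pos": [0, -0.6, 36], "turn": [0, 0, 0]}

```text
time_s: 9.4
position: [0.5562, -0.1368, 0.0789]
tcp_rot: [[-0.0, 1.0, -0.0], [1.0, 0.0, 0.0], [0.0, -0.0, -1.0]]
ft_force: [0.2, -0.3, -2.3]
grip_width: 0.199
finger_force: 25.0
```

>>> move_arm:
  commands:
    - {"delta_pos": [0, 0, 4], "turn": [0, 0, 0]}
    - {"delta_pos": [0, 0, 8], "turn": [0, 0, 0]}
    - {"delta_pos": [0, 0, 11], "turn": [0, 0, 0]}
    - {"delta_pos": [0, 0, 12], "turn": [0, 0, 0]}

```text
time_s: 9.9
position: [0.5562, -0.1368, 0.0673]
tcp_rot: [[0.0, 1.0, -0.0], [1.0, -0.0, 0.0], [0.0, -0.0, -1.0]]
ft_force: [0.3, -0.5, -1.2]
grip_width: 0.201
finger_force: 25.0
```

Run:
```python
from h import *
plan([[.5568,-.1367,.0665,0]])
```

```text
t 9.9 P [ 0.5562 -0.1368  0.0673] yang -0.0 q [-0.36  0.56  1.8   0.    0.78 -0.36] F [ 0.3 -0.5 -1.2] w 19.1 25.0
[0.5568, -0.1367, 0.0665] d [0.1 0.6 0.8] turn [-0.0001 -0.0001 -0.    ]
```

>>> move_arm:
  commands:
    - {"delta_pos": [0, 0.4, 1], "turn": [0, 0, 0]}
    - {"delta_pos": [0, 0.4, 1.5], "turn": [0, 0, 0]}
    - {"delta_pos": [0, 0.4, 1.5], "turn": [0, 0, 0]}

```text
time_s: 10.28
position: [0.5569, -0.1371, 0.0664]
tcp_rot: [[0.0, 1.0, 0.001], [1.0, -0.0, -0.0], [-0.0, 0.001, -1.0]]
ft_force: [-0.5, -2.4, 4.2]
grip_width: 0.202
finger_force: 25.0
```

>>> move_arm:
  commands:
    - {"delta_pos": [0, 0, -0.5], "turn": [0, 0, 0]}
    - {"delta_pos": [0, 0, -0.5], "turn": [0, 0, 0]}
    - {"delta_pos": [0, 0, -0.5], "turn": [0, 0, 0]}
    - {"delta_pos": [0, 0, -0.5], "turn": [0, 0, 0]}
  hand: 0.5

```text
time_s: 10.78
position: [0.5565, -0.1367, 0.0663]
tcp_rot: [[-0.0, 1.0, -0.0], [1.0, 0.0, 0.0], [0.0, -0.0, -1.0]]
ft_force: [-0.1, -0.2, -0.1]
grip_width: 0.492
finger_force: 0.0
```

>>> move_arm:
  commands:
    - {"delta_pos": [0, 0, -20], "turn": [0, 0, 0]}
    - {"delta_pos": [0, 0, -60], "turn": [0, 0, 0]}
    - {"delta_pos": [0, 0, -115], "turn": [0, 0, 0]}
    - {"delta_pos": [0, -60, -130], "turn": [0, 0, 0]}
    - {"delta_pos": [0, -120, -130], "turn": [0, 0, 0]}

```text
time_s: 11.4
position: [0.4356, -0.1367, 0.1974]
tcp_rot: [[-0.001, 1.0, 0.002], [1.0, 0.001, -0.001], [-0.001, 0.002, -1.0]]
ft_force: [-0.0, -1.0, -0.2]
grip_width: 0.503
finger_force: 0.0
```

Run:
```python
from h import *
plan([[.4265,-.1285,.19,90],[.4265,-.1285,.19,-90]])
for n in('scene','wrist'):
  p=look(n);handle(p,(.557,-.128),zr=(.07,.11));W=world(p);X,Y,Z=W[...,0],W[...,1],W[...,2]
  for t in('lever_grip','bench_scraper'):print(n,t,[(round(d['p'],2),np.round(d['at'],4)) for d in eyes.tip_of(p,t)[:3]])
  for d in eyes.cut_out(p,'lever_grip')[:1]:
    q=W[d['mask']];q=q[(q[:,2]>.035)&(q[:,2]<.07)];print(d['p'],len(q),np.percentile(q,[3,50,97],axis=0).round(4))
cv2.imwrite('pics/w4.png',p['image'])
```

```text
t 11.4 P [ 0.4356 -0.1367  0.1974] yang 0.05 q [-0.45  0.23  1.93  0.    0.97 -0.45] F [-0.  -1.  -0.2] w 47.7 0.0
[0.4265, -0.1285, 0.19] d [ 8.3 -9.1  7.3] turn [ 9.00e-04  2.50e-03 -1.57e+00]
[0.4265, -0.1285, 0.19] d [ 8.3 -9.1  7.3] turn [ 2.5000e-03 -9.0000e-04  1.5716e+00]
handle n 478 rect [ 556.2 -130.4] [20.9 86.8] 0.16 ztop 0.1018 slope xy [0.113 0.01 ] mean [ 0.5547 -0.1341  0.0999]
scene lever_grip [(0.55, array([ 0.4294, -0.1286,  0.0494])), (0.52, array([0.5336, 0.1164, 0.0013]))]
scene bench_scraper [(0.93, array([ 0.5564, -0.1355,  0.0078])), (0.92, array([ 0.5358, -0.0083,  0.0006]))]
0.8 239 [[ 0.4166 -0.1438  0.0463]
 [ 0.4236 -0.136   0.0569]
 [ 0.4335 -0.1203  0.061 ]]
handle n 2473 rect [ 555.8 -128.1] [86.5 20. ] 88.62 ztop 0.1007 slope xy [ 0.096 -0.003] mean [ 0.5548 -0.1264  0.099 ]
wrist lever_grip [(0.84, array([ 0.4235, -0.1303,  0.0546]))]
wrist bench_scraper [(0.95, array([ 0.5555, -0.1264,  0.0117]))]
0.77 642 [[ 0.4176 -0.141   0.0499]
 [ 0.4275 -0.1282  0.0576]
 [ 0.4365 -0.1166  0.0602]]
```

View pics/w4.png

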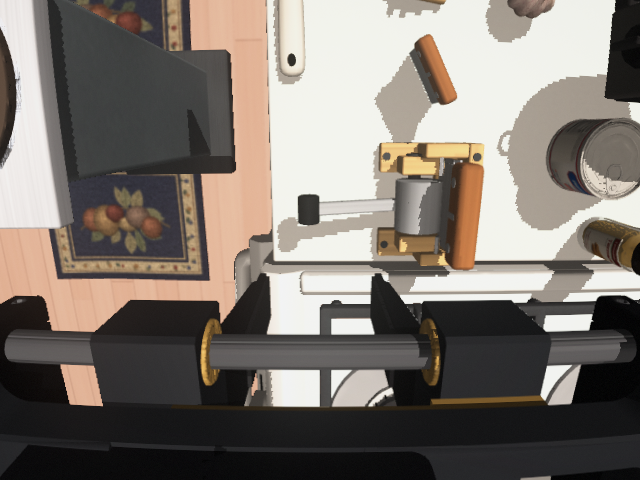

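The scraper is seated: handle at (465,215), top 100.5 mm above the worktop. The grip is at (308,209), about (0.4275, -0.1287, 0.05) in world coordinates. I'll turn the tool to pinch its ends along y.

>>> move_arm:
  commands:
    - {"delta_pos": [8, -8, 0], "turn": [0, 0, 0.18]}
    - {"delta_pos": [8, -8, 0], "turn": [0, 0, 0.36]}
    - {"delta_pos": [8, -8, 0], "turn": [0, 0, 0.54]}
    - {"delta_pos": [8, -8, 0], "turn": [0, 0, 0.72]}
    - {"delta_pos": [8, -8, 0], "turn": [0, 0, 0.9]}

```text
time_s: 12.42
position: [0.4293, -0.1288, 0.196]
tcp_rot: [[0.787, 0.617, -0.0], [0.617, -0.787, 0.0], [-0.0, -0.001, -1.0]]
ft_force: [0.7, -0.1, -1.0]
grip_width: 0.502
finger_force: 0.0
```

>>> move_arm:
  commands:
    - {"delta_pos": [0, 0, 0], "turn": [0, 0, 0.18]}
    - {"delta_pos": [0, 0, 0], "turn": [0, 0, 0.36]}
    - {"delta_pos": [0, 0, 0], "turn": [0, 0, 0.54]}
    - {"delta_pos": [0, 0, 0], "turn": [0, 0, 0.67]}
    - {"delta_pos": [0, 0, 0], "turn": [0, 0, 0.67]}

```text
time_s: 13.05
position: [0.4291, -0.1287, 0.1961]
tcp_rot: [[1.0, 0.002, -0.001], [0.002, -1.0, 0.0], [-0.001, -0.0, -1.0]]
ft_force: [0.1, 0.3, -0.2]
grip_width: 0.498
finger_force: 0.0
```

Run:
```python
from h import *
plan([[.4275,-.1287,.08,-90],[.4275,-.1287,.031,-90]])
p=look('wrist');W=world(p)
for d in eyes.cut_out(p,'lever_grip')[:2]:
    q=W[d['mask']];q=q[(q[:,2]>.035)&(q[:,2]<.07)];print(d['p'],len(q),np.percentile(q,[3,50,97],axis=0).round(4) if len(q) else '')
```

```text
t 13.05 P [ 0.4291 -0.1287  0.1961] yang -89.88 q [-0.44  0.22  1.95  0.    0.97  1.13] F [ 0.1  0.3 -0.2] w 47.3 0.0
[0.4275, -0.1287, 0.08] d [ -1.5  -0.  116.1] turn [-0.0004  0.0005  0.0022]
[0.4275, -0.1287, 0.031] d [ -1.5   0.  165.1] turn [-0.0004  0.0005  0.0022]
0.83 605 [[ 0.4185 -0.1423  0.0511]
 [ 0.4287 -0.1299  0.0577]
 [ 0.4364 -0.1182  0.0598]]
```

>>> move_arm:
  commands:
    - {"delta_pos": [-1.5, 0.5, 50], "turn": [0, 0, 0]}
    - {"delta_pos": [-1.5, 0.5, 95], "turn": [0, 0, 0]}
    - {"delta_pos": [-1.5, 0.5, 125], "turn": [0, 0, 0]}
    - {"delta_pos": [-1.5, 0.5, 150], "turn": [0, 0, 0]}
    - {"delta_pos": [-1.5, 0.5, 165], "turn": [0, 0, 0]}

```text
time_s: 13.78
position: [0.427, -0.1291, 0.0301]
tcp_rot: [[1.0, 0.004, -0.001], [0.004, -1.0, 0.001], [-0.001, -0.001, -1.0]]
ft_force: [-0.0, -0.4, -0.3]
grip_width: 0.5
finger_force: 0.0
```

>>> move_arm:
  commands:
    - {"delta_pos": [0, 0, 0], "turn": [0, 0, 0]}
    - {"delta_pos": [0, 0, 0], "turn": [0, 0, 0]}
    - {"delta_pos": [0, 0, 0], "turn": [0, 0, 0]}
    - {"delta_pos": [0, 0, 0], "turn": [0, 0, 0]}
    - {"delta_pos": [0, 0, 0], "turn": [0, 0, 0]}
  hand: 0.15
  newtons: 30

```text
time_s: 14.4
position: [0.4272, -0.1293, 0.0317]
tcp_rot: [[1.0, 0.001, 0.001], [0.001, -1.0, -0.0], [0.001, 0.0, -1.0]]
ft_force: [0.7, 0.2, 1.3]
grip_width: 0.157
finger_force: 0.0
```

Run:
```python
from h import *
plan([])
```

```text
t 14.4 P [ 0.4272 -0.1293  0.0317] yang -89.95 q [-0.44  0.49  2.14  0.    0.52  1.13] F [0.7 0.2 1.3] w 14.9 0.0
```

It closed to 15 mm with no pad force, so the pinch missed. I'll look.

Run:
```python
from h import *
p=look('scene');W=world(p)
a=p['image'][270:400,230:370]; b=look('wrist')['image']
cv2.imwrite('pics/s5.png',np.hstack([cv2.resize(a,(400,480)),cv2.resize(b[100:420,150:490],(400,480))]))
```

```text
(no output)
```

View pics/s5.png

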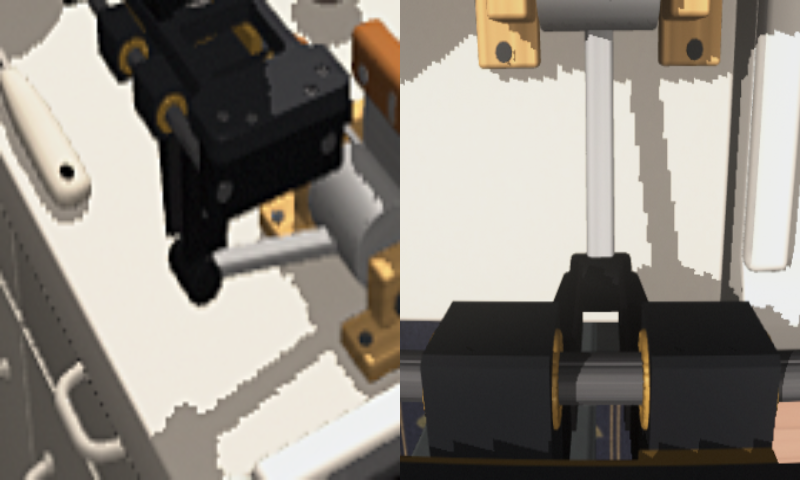

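>>> move_arm:
  commands:
    - {"delta_pos": [0, 0, 0], "turn": [0, 0, 0]}
    - {"delta_pos": [0, 0, 0], "turn": [0, 0, 0]}
    - {"delta_pos": [0, 0, 0], "turn": [0, 0, 0]}
  hand: 0.0

```text
time_s: 14.88
position: [0.4271, -0.1293, 0.0314]
tcp_rot: [[1.0, 0.001, -0.0], [0.001, -1.0, 0.0], [-0.0, -0.0, -1.0]]
ft_force: [0.5, -0.0, -0.5]
grip_width: 0.003
finger_force: 0.0
```

Run:
```python
from h import *
for n in('scene','wrist'):
  p=look(n);W=world(p);X,Y,Z=W[...,0],W[...,1],W[...,2]
  im=p['image'].astype(int)
  q=W[(abs(Y+.128)<.03)&(X>.40)&(X<.5)&(Z>.005)&(Z<.09)]; dark=im.sum(2)[(abs(Y+.128)<.03)&(X>.40)&(X<.5)&(Z>.005)&(Z<.09)]<120
  for x0 in np.arange(.40,.5,.006):
    k=q[(q[:,0]>=x0)&(q[:,0]<x0+.006)]; kd=q[dark&(q[:,0]>=x0)&(q[:,0]<x0+.006)]
    if len(k): print(n,round(x0,3),len(k),'z',np.percentile(k[:,2],[2,98]).round(3),'y',np.percentile(k[:,1],[2,98]).round(3),'dark',len(kd),(kd.min(0).round(3),kd.max(0).round(3)) if len(kd) else '')
  for t in('lever_grip',):print([(round(d['p'],2),np.round(d['at'],4)) for d in eyes.tip_of(p,t)[:3]])
cv2.imwrite('pics/s6.png',np.hstack([cv2.resize(look('scene')['image'][300:380,260:340],(400,400),interpolation=0),cv2.resize(p['image'][200:360,240:400],(400,400))]))
```

```text
scene 0.412 107 z [0.049 0.089] y [-0.143 -0.121] dark 98 (array([ 0.415, -0.145,  0.049]), array([ 0.418, -0.12 ,  0.09 ]))
scene 0.418 118 z [0.046 0.089] y [-0.144 -0.125] dark 116 (array([ 0.418, -0.145,  0.044]), array([ 0.424, -0.121,  0.09 ]))
scene 0.424 85 z [0.044 0.085] y [-0.145 -0.131] dark 83 (array([ 0.424, -0.145,  0.044]), array([ 0.43 , -0.13 ,  0.088]))
scene 0.43 49 z [0.046 0.072] y [-0.144 -0.13 ] dark 38 (array([ 0.43 , -0.144,  0.046]), array([ 0.435, -0.13 ,  0.072]))
scene 0.436 26 z [0.047 0.068] y [-0.137 -0.126] dark 3 (array([ 0.437, -0.134,  0.067]), array([ 0.439, -0.134,  0.068]))
scene 0.442 30 z [0.043 0.051] y [-0.138 -0.126] dark 0 
scene 0.448 27 z [0.042 0.05 ] y [-0.136 -0.126] dark 0 
scene 0.454 27 z [0.04  0.048] y [-0.137 -0.125] dark 0 
scene 0.46 29 z [0.038 0.046] y [-0.137 -0.125] dark 0 
scene 0.466 30 z [0.037 0.045] y [-0.137 -0.126] dark 0 
scene 0.472 29 z [0.036 0.043] y [-0.138 -0.126] dark 0 
scene 0.478 28 z [0.034 0.042] y [-0.137 -0.125] dark 0 
scene 0.484 24 z [0.033 0.041] y [-0.137 -0.128] dark 0 
scene 0.49 28 z [0.03  0
[... 601 characters left out ...]
] dark 795 (array([ 0.436, -0.141,  0.049]), array([ 0.44 , -0.118,  0.09 ]))
wrist 0.442 299 z [0.047 0.05 ] y [-0.135 -0.124] dark 0 
wrist 0.448 299 z [0.045 0.049] y [-0.135 -0.124] dark 0 
wrist 0.454 298 z [0.044 0.047] y [-0.135 -0.124] dark 0 
wrist 0.46 295 z [0.042 0.046] y [-0.135 -0.124] dark 0 
wrist 0.466 301 z [0.04  0.044] y [-0.135 -0.123] dark 0 
wrist 0.472 293 z [0.039 0.043] y [-0.135 -0.123] dark 0 
wrist 0.478 301 z [0.038 0.041] y [-0.135 -0.123] dark 0 
wrist 0.484 288 z [0.036 0.04 ] y [-0.135 -0.123] dark 0 
wrist 0.49 312 z [0.035 0.038] y [-0.135 -0.123] dark 0 
wrist 0.496 215 z [0.007 0.037] y [-0.134 -0.098] dark 0 
[(0.74, array([ 0.4194, -0.1322,  0.055 ]))]
```

View pics/s6.png

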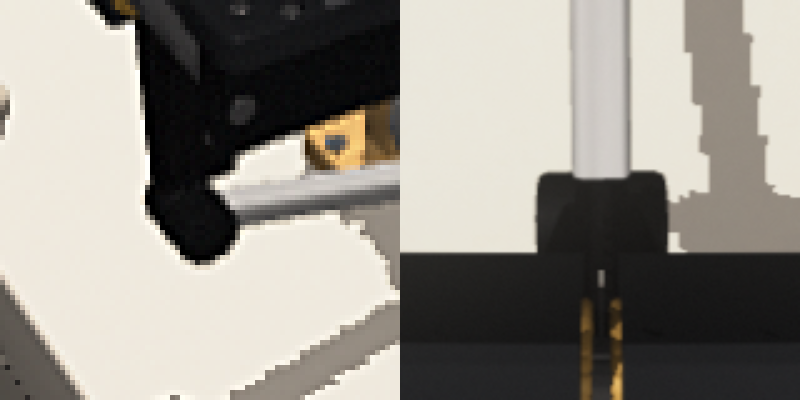

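I've used all my views, so from here I measure numerically. The shut fingers seem to sit on top of the grip. I'll lift and measure where the fingertips really are relative to the TCP.

>>> move_arm:
  commands:
    - {"delta_pos": [0, 0, -30], "turn": [0, 0, 0]}
    - {"delta_pos": [0, 0, -80], "turn": [0, 0, 0]}
    - {"delta_pos": [0, 0, -100], "turn": [0, 0, 0]}
    - {"delta_pos": [0, 0, -100], "turn": [0, 0, 0]}

```text
time_s: 15.62
position: [0.4276, -0.1295, 0.1324]
tcp_rot: [[1.0, 0.001, 0.003], [0.001, -1.0, -0.001], [0.003, 0.001, -1.0]]
ft_force: [0.0, -0.3, -1.0]
grip_width: 0.007
finger_force: 0.0
```

Run:
```python
from h import *
plan([])
p=look('scene');W=world(p);X,Y,Z=W[...,0],W[...,1],W[...,2]
m=(abs(Y+.129)<.04)&(X>.37)&(X<.48)&(Z>.035)&(Z<.25)
for z0 in np.arange(.036,.24,.008):
  k=W[m&(Z>=z0)&(Z<z0+.008)]
  if len(k): print(round(z0,3),len(k),'x',np.percentile(k[:,0],[2,50,98]).round(3),'y',np.percentile(k[:,1],[2,50,98]).round(3))
```

```text
t 15.62 P [ 0.4276 -0.1295  0.1324] yang -89.95 q [-0.44  0.31  2.04  0.    0.79  1.13] F [ 0.  -0.3 -1. ] w 0.7 0.0
0.036 87 x [0.429 0.47  0.48 ] y [-0.14  -0.135 -0.125]
0.044 173 x [0.417 0.444 0.466] y [-0.144 -0.135 -0.124]
0.052 147 x [0.417 0.422 0.435] y [-0.144 -0.135 -0.119]
0.06 41 x [0.422 0.426 0.43 ] y [-0.144 -0.13  -0.119]
0.164 69 x [0.416 0.427 0.439] y [-0.136 -0.135 -0.127]
0.172 78 x [0.416 0.424 0.439] y [-0.139 -0.137 -0.126]
0.18 92 x [0.416 0.425 0.439] y [-0.14  -0.138 -0.126]
0.188 87 x [0.416 0.421 0.438] y [-0.141 -0.139 -0.123]
0.196 64 x [0.416 0.418 0.426] y [-0.141 -0.139 -0.123]
0.204 65 x [0.416 0.417 0.424] y [-0.143 -0.139 -0.122]
0.212 66 x [0.416 0.417 0.425] y [-0.143 -0.14  -0.12 ]
0.22 62 x [0.415 0.417 0.422] y [-0.144 -0.136 -0.121]
0.228 14 x [0.416 0.416 0.417] y [-0.142 -0.136 -0.126]
0.236 2 x [0.419 0.419 0.419] y [-0.154 -0.153 -0.153]
```

>>> move_arm:
  commands:
    - {"delta_pos": [0, 0, 0], "turn": [0, 0, 0]}
    - {"delta_pos": [0, 0, 0], "turn": [0, 0, 0]}
    - {"delta_pos": [0, 0, 0], "turn": [0, 0, 0]}
    - {"delta_pos": [0, 0, 0], "turn": [0, 0, 0]}
    - {"delta_pos": [0, 0, 0], "turn": [0, 0, 0]}
  hand: 0.45

```text
time_s: 16.3
position: [0.4271, -0.1293, 0.1313]
tcp_rot: [[1.0, 0.001, -0.0], [0.001, -1.0, 0.0], [-0.0, -0.0, -1.0]]
ft_force: [0.3, -0.6, 0.2]
grip_width: 0.436
finger_force: 0.0
```

Run:
```python
from h import *
plan([]); print(arm.grip_depth,[a for a in dir(arm) if a[0]!='_'])
p=look('scene');W=world(p);X,Y,Z=W[...,0],W[...,1],W[...,2]
m=(abs(Y+.129)<.06)&(X>.38)&(X<.48)&(Z>.07)&(Z<.22)
for z0 in np.arange(.072,.20,.006):
  k=W[m&(Z>=z0)&(Z<z0+.006)]
  if len(k): print(round(z0,3),len(k),'x',np.percentile(k[:,0],[2,50,98]).round(3),'y',np.percentile(k[:,1],[2,50,98]).round(3))
```

```text
t 16.3 P [ 0.4271 -0.1293  0.1313] yang -89.95 q [-0.44  0.31  2.04  0.    0.79  1.13] F [ 0.3 -0.6  0.2] w 41.4 0.0
0.0188 ['IKError', 'grip_depth', 'state']
0.162 71 x [0.416 0.426 0.438] y [-0.156 -0.111 -0.107]
0.168 98 x [0.416 0.426 0.438] y [-0.157 -0.133 -0.108]
0.174 120 x [0.416 0.426 0.437] y [-0.159 -0.11  -0.106]
0.18 117 x [0.416 0.425 0.437] y [-0.16  -0.153 -0.106]
0.186 128 x [0.416 0.424 0.437] y [-0.161 -0.152 -0.105]
0.192 132 x [0.416 0.425 0.437] y [-0.161 -0.158 -0.104]
0.198 126 x [0.416 0.425 0.438] y [-0.162 -0.154 -0.103]
```

The real fingertips sit about 29 mm above the reported TCP (tips at 0.161, TCP at 0.131). So I need the TCP near z = 0.008 to pinch the grip properly, going down in checked steps.

>>> move_arm:
  commands:
    - {"delta_pos": [0, 0, 40], "turn": [0, 0, 0]}
    - {"delta_pos": [0, 0, 70], "turn": [0, 0, 0]}
    - {"delta_pos": [0, 0, 90], "turn": [0, 0, 0]}
    - {"delta_pos": [0, 0, 100], "turn": [0, 0, 0]}
    - {"delta_pos": [0, 0, 105], "turn": [0, 0, 0]}

```text
time_s: 16.98
position: [0.4272, -0.1293, 0.0263]
tcp_rot: [[1.0, 0.001, 0.0], [0.001, -1.0, 0.0], [0.0, -0.0, -1.0]]
ft_force: [0.1, -0.0, -0.4]
grip_width: 0.451
finger_force: 0.0
```

>>> move_arm:
  commands:
    - {"delta_pos": [0, 0, 6], "turn": [0, 0, 0]}
    - {"delta_pos": [0, 0, 12], "turn": [0, 0, 0]}
    - {"delta_pos": [0, 0, 18], "turn": [0, 0, 0]}
    - {"delta_pos": [0, 0, 18], "turn": [0, 0, 0]}

```text
time_s: 17.48
position: [0.4269, -0.1292, 0.0081]
tcp_rot: [[1.0, 0.001, -0.001], [0.001, -1.0, 0.0], [-0.001, -0.0, -1.0]]
ft_force: [0.9, -0.7, -0.3]
grip_width: 0.45
finger_force: 0.0
```

>>> move_arm:
  commands:
    - {"delta_pos": [0, 0, 0], "turn": [0, 0, 0]}
    - {"delta_pos": [0, 0, 0], "turn": [0, 0, 0]}
    - {"delta_pos": [0, 0, 0], "turn": [0, 0, 0]}
    - {"delta_pos": [0, 0, 0], "turn": [0, 0, 0]}
    - {"delta_pos": [0, 0, 0], "turn": [0, 0, 0]}
  hand: 0.1
  newtons: 30

```text
time_s: 18.1
position: [0.4272, -0.1293, 0.0085]
tcp_rot: [[1.0, 0.001, 0.0], [0.001, -1.0, -0.0], [0.0, 0.0, -1.0]]
ft_force: [0.3, -1.0, 0.6]
grip_width: 0.272
finger_force: 30.0
```

The pinch holds: 25.8 mm opening with 30 N on the pads. I'll swing the lever along its arc.

>>> move_arm:
  commands:
    - {"delta_pos": [2.7, 0, -8.8], "turn": [0, 0, 0]}
    - {"delta_pos": [6.1, 0, -17.4], "turn": [0, 0, 0]}
    - {"delta_pos": [10.3, 0, -25.6], "turn": [0, 0, 0]}
    - {"delta_pos": [15.2, 0, -33.5], "turn": [0, 0, 0]}
    - {"delta_pos": [20.7, 0, -40.9], "turn": [0, 0, 0]}

```text
time_s: 18.73
position: [0.4481, -0.1292, 0.0499]
tcp_rot: [[1.0, 0.001, 0.0], [0.001, -1.0, 0.0], [0.0, -0.0, -1.0]]
ft_force: [1.2, -0.1, -4.2]
grip_width: 0.27
finger_force: 30.0
```

Run:
```python
from h import *
plan([])
p=look('scene');W=world(p)
handle(p,(.557,-.128),zr=(.07,.11))
```

```text
t 18.73 P [ 0.4481 -0.1292  0.0499] yang -89.95 q [-0.42  0.47  2.07  0.    0.59  1.15] F [ 1.2 -0.1 -4.2] w 25.6 30.0
handle n 363 rect [ 562.3 -134.6] [20.1 80. ] 1.04 ztop 0.1017 slope xy [0.064 0.018] mean [ 0.5615 -0.1433  0.0997]
```

>>> move_arm:
  commands:
    - {"delta_pos": [6.2, 0, -6.8], "turn": [0, 0, 0]}
    - {"delta_pos": [13, 0, -13.1], "turn": [0, 0, 0]}
    - {"delta_pos": [20.3, 0, -18.8], "turn": [0, 0, 0]}
    - {"delta_pos": [28.1, 0, -23.8], "turn": [0, 0, 0]}
    - {"delta_pos": [36.3, 0, -28.1], "turn": [0, 0, 0]}

```text
time_s: 19.4
position: [0.4836, -0.1288, 0.0776]
tcp_rot: [[1.0, 0.001, -0.002], [0.001, -1.0, 0.001], [-0.002, -0.001, -1.0]]
ft_force: [-6.3, 0.6, -3.7]
grip_width: 0.269
finger_force: 30.0
```

>>> move_arm:
  commands:
    - {"delta_pos": [8.5, 0, -3.6], "turn": [0, 0, 0]}
    - {"delta_pos": [17.3, 0, -6.4], "turn": [0, 0, 0]}
    - {"delta_pos": [26.3, 0, -8.4], "turn": [0, 0, 0]}
    - {"delta_pos": [35.5, 0, -9.6], "turn": [0, 0, 0]}
    - {"delta_pos": [44.2, 0, -10], "turn": [0, 0, 0]}

```text
time_s: 20.02
position: [0.5277, -0.1285, 0.0878]
tcp_rot: [[1.0, 0.001, -0.002], [0.001, -1.0, 0.001], [-0.002, -0.001, -1.0]]
ft_force: [-8.9, 3.4, 2.8]
grip_width: 0.27
finger_force: 30.0
```

>>> move_arm:
  commands:
    - {"delta_pos": [0, 0, 0], "turn": [0, 0, 0]}
    - {"delta_pos": [0, 0, 0], "turn": [0, 0, 0]}

```text
time_s: 20.27
position: [0.5286, -0.1286, 0.0877]
tcp_rot: [[1.0, 0.001, -0.0], [0.001, -1.0, 0.001], [-0.0, -0.001, -1.0]]
ft_force: [-2.6, 4.7, 1.3]
grip_width: 0.27
finger_force: 30.0
```

Run:
```python
from h import *
plan([])
for n in('scene','wrist','top'):
  p=look(n);W=world(p);X,Y,Z=W[...,0],W[...,1],W[...,2]
  try: handle(p,(.562,-.128),zr=(.07,.11))
  except Exception as e: print(n,e)
  print(n,[(t,[(round(d['p'],2),np.round(d['at'],4)) for d in eyes.tip_of(p,t)[:2]]) for t in('lever_grip','bench_scraper')])
  # lever bar: bright points between drum and grip
  q=W[(abs(Y+.129)<.006)&(X>.50)&(X<.55)&(Z>.062)&(Z<.112)]
  for z0 in np.arange(.062,.112,.01):
    k=q[(q[:,2]>=z0)&(q[:,2]<z0+.01)]
    if len(k)>3: print('  bar z',round(z0,3),len(k),np.percentile(k[:,0],[5,50,95]).round(4))
```

```text
t 20.27 P [ 0.5286 -0.1286  0.0877] yang -89.96 q [-0.36  0.5   1.86  0.    0.79  1.21] F [-2.6  4.7  1.3] w 25.6 30.0
handle n 320 rect [ 552.9 -148.1] [49.3 57.5] 16.23 ztop 0.1039 slope xy [-0.078  0.016] mean [ 0.5553 -0.1452  0.1009]
scene [('lever_grip', [(0.57, array([ 0.5286, -0.1276,  0.1317]))]), ('bench_scraper', [(0.82, array([ 0.5601, -0.1333,  0.0098])), (0.59, array([ 0.536 , -0.0096, -0.0016]))])]
  bar z 0.062 30 [0.5237 0.525  0.5306]
  bar z 0.072 29 [0.5236 0.5248 0.5303]
  bar z 0.082 28 [0.5235 0.5245 0.5296]
  bar z 0.092 37 [0.5234 0.5247 0.5301]
  bar z 0.102 28 [0.5233 0.5246 0.5311]
handle n 6549 rect [ 551.  -128.7] [42.2 87.5] 0.72 ztop 0.1008 slope xy [-0.092 -0.002] mean [ 0.5616 -0.1286  0.099 ]
wrist [('lever_grip', [(0.95, array([ 0.5242, -0.1296,  0.1368])), (0.72, array([ 0.6302,  0.0692, -0.0013]))]), ('bench_scraper', [(0.85, array([ 0.5614, -0.1298,  0.0097])), (0.68, array([ 0.5314, -0.008 , -0.0017]))])]
  bar z 0.062 97 [0.5317 0.5323 0.5327]
  bar z 0.072 112 [0.5309 0.5322 0.5326]
  bar z 0.082 123 [0.5315 0.5322 0.5325]
  bar z 0.092 148 [0.5312 0.5321 0.5325]
  bar z 0.102 157 [0.5313 0.5321 0.5325]
handle n 15 rect [ 569.  -102.6] [16.2  2.3] 86.8 ztop 0.1031 slope xy [-0.686  0.04 ] mean [ 0.569  -0.1013  0.0998]
top [('lever_grip', []), ('bench_scraper', [(0.63, array([ 0.5335, -0.0074, -0.0031]))])]
```

The bar is vertical to within about 0.5°, the handle top is still at home height, and the spring load is held. I'll nudge 0.6 mm to true vertical, then settle.

>>> move_arm:
  commands:
    - {"delta_pos": [0.6, 0, 0], "turn": [0, 0, 0]}
    - {"delta_pos": [0.6, 0, 0], "turn": [0, 0, 0]}
    - {"delta_pos": [0.6, 0, 0], "turn": [0, 0, 0]}
    - {"delta_pos": [0.6, 0, 0], "turn": [0, 0, 0]}
    - {"delta_pos": [0.6, 0, 0], "turn": [0, 0, 0]}

```text
time_s: 21.35
position: [0.5289, -0.1286, 0.0877]
tcp_rot: [[1.0, 0.001, -0.0], [0.001, -1.0, 0.001], [-0.0, -0.001, -1.0]]
ft_force: [-3.1, 4.8, 1.9]
grip_width: 0.268
finger_force: 30.0
```

Run:
```python
from h import *
plan([])
for n,lo,hi in(('scene',.52,.5275),('wrist',.53,.54)):
  p=look(n);W=world(p);X,Y,Z=W[...,0],W[...,1],W[...,2]
  q=W[(abs(Y+.129)<.004)&(X>lo)&(X<hi)&(Z>.062)&(Z<.112)]
  print(n,len(q),'dx/dz',np.polyfit(q[:,2],q[:,0],1))
  print([(round(d['p'],2),np.round(d['at'],4)) for d in eyes.tip_of(p,'bench_scraper')[:2]])
```

```text
t 21.35 P [ 0.5289 -0.1286  0.0877] yang -89.96 q [-0.36  0.5   1.86  0.    0.79  1.21] F [-3.1  4.8  1.9] w 25.4 30.0
scene 84 dx/dz [0.00268003 0.5242891 ]
[(0.94, array([ 0.5613, -0.1327,  0.0089])), (0.69, array([ 0.5382, -0.0096,  0.0008]))]
wrist 447 dx/dz [-0.00064885  0.53253483]
[(0.83, array([ 0.5342, -0.0053, -0.0009])), (0.73, array([ 0.5619, -0.131 ,  0.0139]))]
```

The lever is vertical to within 0.003 rad, the blade is home, and the hold is steady, so I'm handing in.

```bash
python3 -c "
from cell import order
print(order.job_done())"
```

```text
the job is handed in; nothing more can be done
None
```

The bench scraper is fully down in the clamp slot, and the arm is holding the cam lever straight up (within about 0.003 rad) so the cam clamps the blade; I handed the job in at about 21 s, and no verdict came back.

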